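# Mate gourds back in their stands

### The arm

A 6-joint arm with a two-finger parallel gripper is mounted at the origin on the work surface. World frame = base frame: x ahead of the robot, y to its left, z up, the work surface at z = 0. Lengths are in m, angles in rad, forces in N, time in s.
With the tool pointing down it reaches from about 0.25 to 0.775 m from the base axis. Payload 8.9 kg.
Tool frame: the origin (TCP) lies at the very end of the fingers, on their centre line; the grasp point (between the pads) lies bot.grip_depth behind it (bot.grip_depth is the distance from the TCP to the grasp point, in m); y points along the fingers, z is the direction in which the jaws open and shut, and the axes are right-handed (so a half turn about y gives the same grasp; the last joint's range is limited). The gripper opens to 85 mm and grips with 20 to 120 N. Pads are 22 mm wide; open, the fingers measure 114 mm over their backs; the gripper's body (76 mm by 85 mm) begins 54 mm behind the grasp point. The pads swing forward as they close: fully open they stand 13 mm farther back than shut.
Start: joints at [1.183, 0.291, -0.153, 1.127, 0, 1.431], TCP at [0.129, 0.509, 0.231] pointing down, gripper open.
Joint ranges: [-2.52, 2.52], [-0.91, 1.74], [-1.3, 1.37], [-1.96, 2.02], [-1.52, 1.47], [-3.14, 3.14]. Speed limits (rad/s): [2.22, 2.22, 2.79, 3.14, 3.14, 3.14].

### API

Orientations are given as a rotation vector (axis times angle).
In Python, from bench import monitor, snapshot, bot gives the robot as it stands.
- The arm moves only by the tool jog_arm, never from a script. Its argument "commands" is a list of rows, each an object of numbers: "x", "y", "z": the shift along the tool's x, y, z in mm; "turn": the turn about the tool's y in rad; "hand": the closure, from 0 (fully open) to 1 (shut). A call has 1 to 20 rows; each row is the pose to reach, as a shift and turn from the pose measured when the call began, along the tool's axes at that moment; what a row does not reach only later rows make up. A row lasts 1/12 s, in which the tool goes at most 41.7 mm and 7.16 degrees, less where a joint would pass 70% of its speed; a pose out of reach is approached as far as the arm can. A call with a gripper value outside its range is refused whole. The fingers move at their own pace and stop on an object; the grip force is fixed at half the most. Time passes only in rows, so rows that repeat a pose let the fingers close. It gives the time, the measured TCP pose, the force and the opening at its end, in the units of the state.
- monitor.observe(): the state, without advancing time (a new reading comes with each control period).
- snapshot(name): name is "scene" or "side" or "wrist"; returns a dict with "color" (480x640x3 uint8, red, green, blue), "camera_matrix" (3x3 intrinsics, pixels), "xyz" and "orientation" of the camera in the world. Camera axes: x right, y down, z forward; pixel columns grow to the right and rows downward; lengths in m; the calibration is good to about 2 mm. The wrist camera is an equidistant fisheye: a pixel r from the principal point sees the ray r / f radians off the axis. A picture is of the moment at which its call begins. There is no depth.
- bot.hand_in(): hands the job in, once; it reports no verdict.
The state is a dict: "clock": time; "joint_pos": joint angles; "qvel": joint speeds; "joint_torque": joint torques, N m; "tcp_pos": TCP position; "tcp_rot": TCP orientation; "wrist_force": force on the tool from outside, world axes, zero at the start; "wrist_torque": the same for the moment, N m; "finger_gap": opening from 0.0 (shut) to 1.0 (fully open).
Only numpy, scipy, OpenCV 4.12 (cv2) and the standard library are available. Lean on these libraries where they do the work, as an engineer would, in place of code of your own. Each camera call takes 0.05 s, during which the arm holds its last target. There are 200 camera calls.

### The job

The round of mate is over: pick out the three open wooden gourds from among the things left on the table and set each one gently back on the bamboo tray without dropping it, standing upright and fully down in the stand of its own size (large in large, medium in medium, small in small). Tip no gourd over on the way, and leave the tin, the lidded sugar pot, the kettle and the bombilla where they are.

Things in the scene. Friction and masses are not known exactly. Their poses are not given: they have to be found in the camera images.
- gourd_large: large mate gourd: open, empty round cup of dark wood with a bright steel band round its rim, 90 mm high, loose, upright on the table. Widest, 66 mm, from 36 to 56 mm above its foot; 60 mm across the rim, 40 mm across the flat foot; wall 5 mm, inside floor 12 mm up. About 260 g. Origin: centre of the foot's underside; z up its axis.
- gourd_medium: medium mate gourd: open, empty round cup of dark wood with a bright steel band round its rim, 78 mm high, loose, upright on the table. Widest, 56 mm, from 30 to 50 mm above its foot; 53 mm across the rim, 35 mm across the flat foot; wall 5 mm, inside floor 12 mm up. About 180 g. Origin: centre of the foot's underside; z up its axis.
- gourd_small: small mate gourd: open, empty round cup of dark wood with a bright steel band round its rim, 64 mm high, loose, upright on the table. Widest, 46 mm, from 26 to 46 mm above its foot; 43 mm across the rim, 28 mm across the flat foot; wall 5 mm, inside floor 12 mm up. About 110 g. Origin: centre of the foot's underside; z up its axis.
- stand_large: large stand: round mid-brown wooden dish fixed on the light bamboo tray (floor 6 mm, rim to 24 mm), 16 mm high, 76 mm across the top; funnel-like recess, 47 mm across its floor and 64 at the mouth, its floor 4 mm above the stand's underside; the large gourd's foot stands on it with 3 to 4 mm play all round. The stands are 95 mm or more apart. Origin: centre of the underside, z up.
- stand_medium: medium stand: round mid-brown wooden dish fixed on the light bamboo tray (floor 6 mm, rim to 24 mm), 16 mm high, 69 mm across the top; funnel-like recess, 42 mm across its floor and 57 at the mouth, its floor 4 mm above the stand's underside; the medium gourd's foot stands on it with 3 to 4 mm play all round. The stands are 95 mm or more apart. Origin: centre of the underside, z up.
- stand_small: small stand: round mid-brown wooden dish fixed on the light bamboo tray (floor 6 mm, rim to 24 mm), 16 mm high, 60 mm across the top; funnel-like recess, 35 mm across its floor and 48 at the mouth, its floor 4 mm above the stand's underside; the small gourd's foot stands on it with 3 to 4 mm play all round. The stands are 95 mm or more apart. Origin: centre of the underside, z up.
- yerbera: bystander: squat metal tin with a ribbed twist cap, 84 mm across, 78 mm high, standing loose among the gourds. Origin: centre of its underside.
- sugar_pot: bystander: lidded pot of the same dark wood as the gourds, 62 mm across, 87 mm high to the top of the round knob on its lid, no steel rim, standing loose among the gourds. Origin: centre of its underside.
- kettle: bystander: blue enamel kettle, 156 mm across, 228 mm high to the top of its bail handle, spout reaching 155 mm from its axis along its own +x. Loose, on the right of the table. Origin: centre of its underside.
- bombilla: bystander: steel drinking tube 190 mm long, lying loose on the tray along the tray's near edge, its coiled filter 19 mm thick. Its own y runs along it. Origin: under its middle, on the tray floor.
Not all that is in view belongs to the job. Leave any turquoise look-alike of the gourd_large alone.

How it is judged:
At the end, for the whole second after the job is handed in: Each gourd stands in the stand of its own size: axis within 8 mm of the stand's axis, foot on the recess floor (less than 8 mm above the stand's underside, where 4 mm is seated), within 7 degrees of upright, released and at rest (horizontal distance between gourd_large and stand_large below 0.008 m and z of gourd_large in the frame of stand_large between 0 and 0.008 m and angle between each of gourd_large, gourd_medium, gourd_small's own z axis and vertical below 0.12 rad and linear speed of each of gourd_large, gourd_medium, gourd_small below 0.02 m/s and angular speed of each of gourd_large, gourd_medium, gourd_small below 0.2 rad/s and horizontal distance between gourd_medium and stand_medium below 0.008 m and z of gourd_medium in the frame of stand_medium between 0 and 0.008 m and horizontal distance between gourd_small and stand_small below 0.008 m and z of gourd_small in the frame of stand_small between 0 and 0.008 m); the robot touches nothing.
It fails at once if a gourd is tipped over (more than 40 degrees) (angle between any of gourd_large, gourd_medium, gourd_small's own z axis and vertical above 0.7 rad).
It fails at once if the tin is shifted more than 25 mm or knocked over (distance of yerbera from where it was at the start of the episode above 0.025 m or angle between yerbera's own z axis and vertical above 0.5 rad).
It fails at once if the sugar pot is shifted more than 25 mm or knocked over (distance of sugar_pot from where it was at the start of the episode above 0.025 m or angle between sugar_pot's own z axis and vertical above 0.5 rad).
It fails at once if the kettle or the bombilla is shifted more than 25 mm (distance of any of kettle, bombilla from where it was at the start of the episode above 0.025 m).
It fails at once if a gourd is dropped or slammed into its stand (faster than 0.5 m/s over the last centimetres) ((horizontal distance between gourd_large and stand_large below 0.03 m and z of gourd_large in the frame of stand_large below 0.04 m and linear speed of gourd_large above 0.5 m/s) or (horizontal distance between gourd_medium and stand_medium below 0.03 m and z of gourd_medium in the frame of stand_medium below 0.04 m and linear speed of gourd_medium above 0.5 m/s) or (horizontal distance between gourd_small and stand_small below 0.03 m and z of gourd_small in the frame of stand_small below 0.04 m and linear speed of gourd_small above 0.5 m/s)).
It also fails if it takes over 96 s, if anything falls off the work surface, if the arm or the gripper's body presses on something with over 40 N, if the wrist force passes 120 N, or if a joint passes its speed limit or range.

## Working session

There is one attempt and no reset: what is moved stays moved. The work goes in short steps, Python scripts to look and compute and a tool call to move; the robot and the scene stay as the last step left them, time stands still between calls to the robot, and variables do not carry over. Pictures are saved under pics/ and viewed, about 12 in all and at most 16, crops included, and the job is handed in when it is done.

Besides the shell and the picture viewer there is one more tool, called after "Emit:" by a JSON object that holds its "method" and its "body", one argument or row to a line. jog_arm: Moves the arm, as the interface text tells. Its arguments: {"type":"object","properties":{"commands":{"type":"array"}},"required":["commands"]}

```bash
mkdir -p pics; ls
python3 - <<'E'
from bench import monitor, snapshot, bot
import cv2,numpy as np
s=monitor.observe();print({k:np.round(v,3).tolist() for k,v in s.items()},bot.grip_depth)
for n in("scene","side"):
    d=snapshot(n);cv2.imwrite(f"pics/{n}1.png",d["color"][:,:,::-1]);print(n,d["camera_matrix"],d["xyz"],d["orientation"])
E
```

```text
pics
{'clock': 0.0, 'joint_pos': [1.183, 0.291, -0.154, 1.127, 0.0, 1.432], 'qvel': [-0.001, 0.0, 0.0, -0.001, -0.001, 0.0], 'joint_torque': [0.002, -53.714, 33.137, 0.016, -0.0, 0.0], 'tcp_pos': [0.129, 0.508, 0.231], 'tcp_rot': [-1.563, 0.196, -0.195], 'wrist_force': [0.656, -0.183, -0.049], 'wrist_torque': [0.012, 0.04, 0.066], 'finger_gap': 1.0} 0.0187
scene [[505.41096534   0.         314.30444609]
 [  0.         505.41096534 239.73730286]
 [  0.           0.           1.        ]] [1.07380075 0.18049804 1.09257662] [-1.57782007 -2.26530073  0.61040347]
side [[441.04298292   0.         328.18915556]
 [  0.         441.04298292 248.12190614]
 [  0.           0.           1.        ]] [0.26344815 0.63797678 0.65399695] [-0.4678067   2.69337774 -1.21890003]
```

View pics/scene1.png

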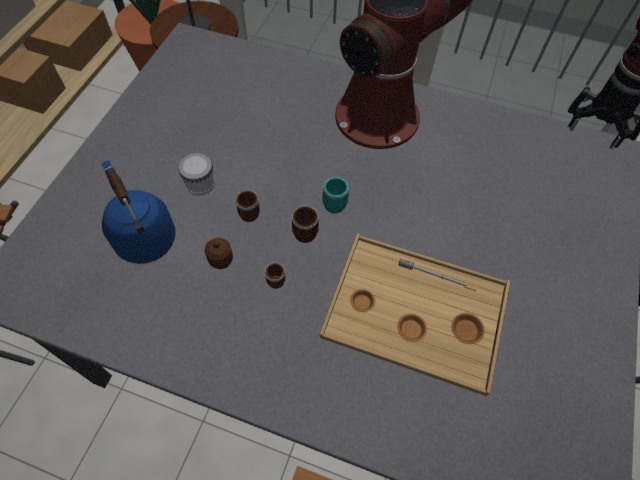

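View pics/side1.png

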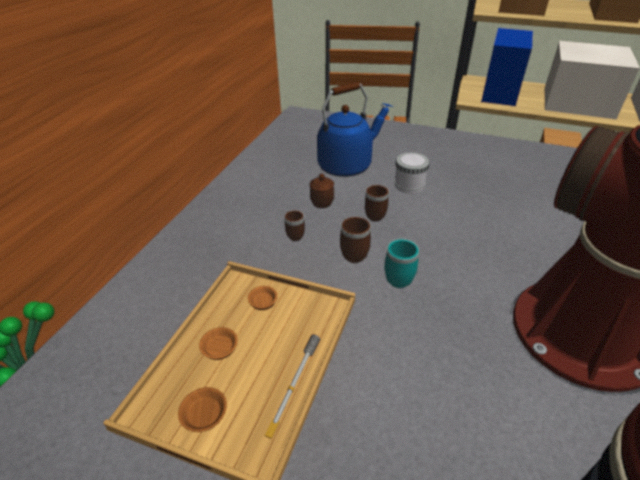

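Scene view: three banded gourds at (305,223) large, (247,205) medium and (275,275) small. The knobbed, bandless thing at (218,252) is the sugar pot, (336,194) is the turquoise decoy and (197,172) is the tin. Stands are at (362,300), (411,327) and (467,328), running small to large. I'll confirm this with enlarged crops.

Run:
```python
import cv2
a=cv2.imread("pics/scene1.png")
cv2.imwrite("pics/c1.png",cv2.convertScaleAbs(cv2.resize(a[170:300,180:360],None,fx=4.4,fy=4.4,interpolation=cv2.INTER_CUBIC),alpha=1.6))
cv2.imwrite("pics/c2.png",cv2.resize(a[230:390,315:515],None,fx=3.75,fy=3.75,interpolation=cv2.INTER_CUBIC))
```

```text
(no output)
```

View pics/c1.png

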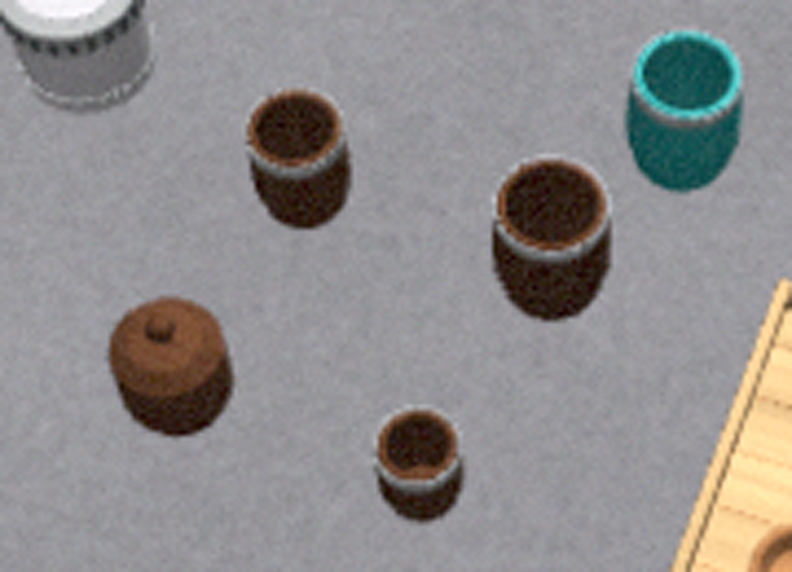

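View pics/c2.png

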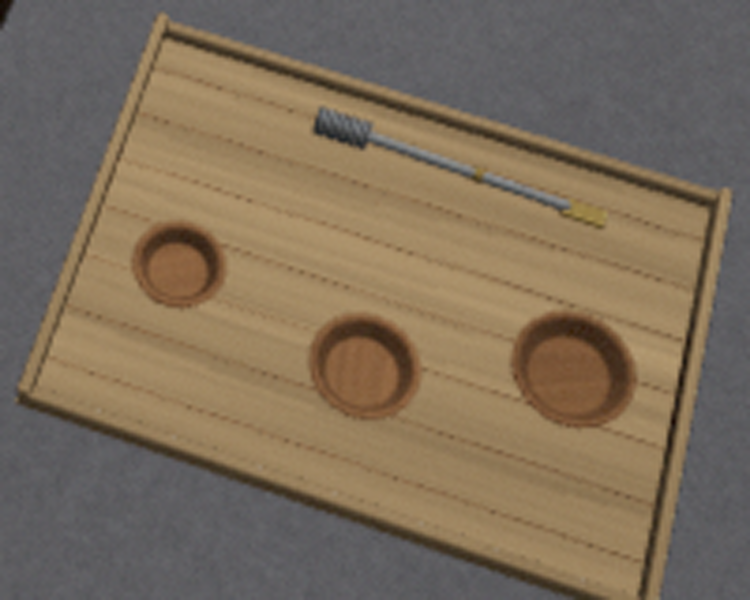

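Crop 1 confirms the open, steel-banded cups: large (552,207), medium (296,130) and small (418,446) in crop pixels at the rims. The pot has a knob and no band. Crop 2 shows the stand mouths at small (179,264), medium (364,367) and large (573,369).

```bash
cat > h.py <<'E'
import numpy as np, cv2
from scipy.spatial.transform import Rotation as R
from bench import monitor, snapshot, bot
def ray(d,u,v,fish=False):
    K=d["camera_matrix"]; p=np.array([(u-K[0,2])/K[0,0],(v-K[1,2])/K[1,1]])
    if fish:
        t=np.hypot(*p); c=np.r_[p/t*np.sin(t) if t>0 else p,np.cos(t)]
    else: c=np.r_[p,1]
    return R.from_rotvec(d["orientation"]).apply(c)
def at_z(d,u,v,z,fish=False):
    r=ray(d,u,v,fish); o=np.array(d["xyz"]); return o+r*(z-o[2])/r[2]
def proj(d,P,fish=False):
    c=R.from_rotvec(d["orientation"]).inv().apply(np.atleast_2d(P)-d["xyz"]); K=d["camera_matrix"]
    if fish:
        r=np.linalg.norm(c[:,:2],axis=1); t=np.arctan2(r,c[:,2]); q=c[:,:2]*(t/np.maximum(r,1e-9))[:,None]
    else: q=c[:,:2]/c[:,2:]
    return q*[K[0,0],K[1,1]]+K[:2,2]
def circ(P,dia,n=60):
    a=np.linspace(0,2*np.pi,n); return np.c_[P[0]+dia/2*np.cos(a),P[1]+dia/2*np.sin(a),np.full(n,P[2])]
E
python3 - <<'E'
from h import *
np.set_printoptions(precision=4,suppress=True)
d=snapshot("scene");s=snapshot("side")
im=s["color"][:,:,::-1].copy()
im=cv2.resize(im[150:450,150:450],None,fx=2,fy=2,interpolation=cv2.INTER_CUBIC)
L=dict(L=(552,207,.09,.06),M=(296,130,.078,.053),S=(418,446,.064,.043),tq=(686,77,.09,.06),pot=(170,345,.06,.062))
T=dict(s=(179,264,.022,.06),m=(364,367,.022,.069),l=(573,369,.022,.076))
for D,f,o in((L,4.4,(180,170)),(T,3.75,(315,230))):
    for k,(u,v,z,dia) in D.items():
        P=at_z(d,(u+.5)/f-.5+o[0],(v+.5)/f-.5+o[1],z)
        c=circ(P,dia);q=proj(d,c);w=(np.ptp(q,axis=0)*f)
        print(k,P,"pred crop size",w)
        cv2.polylines(im,[np.round((proj(s,c)-150)*2).astype(int)],True,(0,255,0),1)
cv2.imwrite("pics/side_ov.png",im)
t=monitor.observe();print(R.from_rotvec(t["tcp_rot"]).as_matrix())
E
```

```text
L [ 0.459  -0.0541  0.09  ] pred crop size [111.403   93.2005]
M [ 0.4538 -0.2082  0.078 ] pred crop size [95.6394 78.091 ]
S [ 0.606  -0.0731  0.064 ] pred crop size [83.091  73.9707]
tq [ 0.3514 -0.0146  0.09  ] pred crop size [107.2158  86.5954]
pot [ 0.5944 -0.2209  0.06  ] pred crop size [116.9936 100.9684]
s [0.5857 0.1343 0.022 ] pred crop size [97.6371 89.9565]
m [0.611  0.2578 0.022 ] pred crop size [115.8862 109.6401]
l [0.5687 0.3755 0.022 ] pred crop size [128.2056 120.7288]
[[ 0.9692 -0.0003  0.2462]
 [-0.2462 -0.0007  0.9692]
 [-0.0001 -1.     -0.0008]]
```

View pics/side_ov.png

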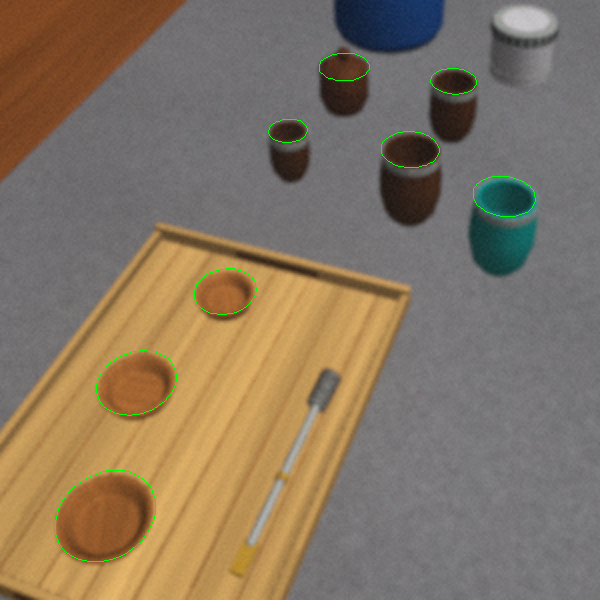

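The side overlay lands on the rims within about 1 px (≈2 mm), so I'm accepting the positions. Next I hover over the large gourd.

Emit:
{"method": "jog_arm", "body": {
  "commands": [
    {"x": 458,"y": 40,"z": -464,"turn": 0,"hand": 0},
    {"x": 458,"y": 40,"z": -464,"turn": 0,"hand": 0},
    {"x": 458,"y": 40,"z": -464,"turn": 0,"hand": 0},
    {"x": 458,"y": 40,"z": -464,"turn": 0,"hand": 0},
    {"x": 458,"y": 40,"z": -464,"turn": 0,"hand": 0},
    {"x": 458,"y": 40,"z": -464,"turn": 0,"hand": 0},
    {"x": 458,"y": 40,"z": -464,"turn": 0,"hand": 0},
    {"x": 458,"y": 40,"z": -464,"turn": 0,"hand": 0},
    {"x": 458,"y": 40,"z": -464,"turn": 0,"hand": 0},
    {"x": 458,"y": 40,"z": -464,"turn": 0,"hand": 0},
    {"x": 458,"y": 40,"z": -464,"turn": 0,"hand": 0},
    {"x": 458,"y": 40,"z": -464,"turn": 0,"hand": 0},
    {"x": 458,"y": 40,"z": -464,"turn": 0,"hand": 0},
    {"x": 458,"y": 40,"z": -464,"turn": 0,"hand": 0},
    {"x": 458,"y": 40,"z": -464,"turn": 0,"hand": 0},
    {"x": 458,"y": 40,"z": -464,"turn": 0,"hand": 0},
    {"x": 458,"y": 40,"z": -464,"turn": 0,"hand": 0},
    {"x": 458,"y": 40,"z": -464,"turn": 0,"hand": 0},
    {"x": 458,"y": 40,"z": -464,"turn": 0,"hand": 0},
    {"x": 458,"y": 40,"z": -464,"turn": 0,"hand": 0}
  ]
}}

```text
clock: 1.87
tcp_pos: [0.4581, -0.053, 0.1913]
tcp_rot: [-1.562, 0.195, -0.194]
wrist_force: [-0.6, -1.0, 0.5]
finger_gap: 0.998
```

```bash
cat >> h.py <<'E'
def go(P):
    s=monitor.observe();M=R.from_rotvec(s["tcp_rot"]).as_matrix()
    print("tcp",np.round(s["tcp_pos"],4),"q",np.round(s["joint_pos"],2),"gap",round(s["finger_gap"],3),"F",np.round(s["wrist_force"],1),"t",round(s["clock"],2))
    print("zaxis",np.round(M[:,2],3),"tilt",np.round(M[:,1],3),"jog mm",np.round(M.T@(np.array(P)-s["tcp_pos"])*1000,1))
E
python3 - <<'E'
from h import *
go([.459,-.0541,.025])
d=snapshot("wrist");im=d["color"][:,:,::-1].copy();print(d["camera_matrix"][0,0])
for P,z,dia in(([.459,-.0541],.09,.06),([.606,-.0731],.064,.043),([.4538,-.2082],.078,.053)):
    cv2.polylines(im,[np.round(proj(d,circ([*P,z],dia),True)).astype(int)],True,(0,255,0),1)
cv2.imwrite("pics/w1.png",im)
E
```

```text
tcp [ 0.4581 -0.053   0.1913] q [-0.27  0.2  -0.38  0.99 -0.   -0.03] gap 0.998 F [-0.6 -1.   0.5] t 1.87
zaxis [ 0.245  0.969 -0.001] tilt [-0.001 -0.    -1.   ] jog mm [  1.3 166.3  -0.8]
371.64829954431775
```

View pics/w1.png

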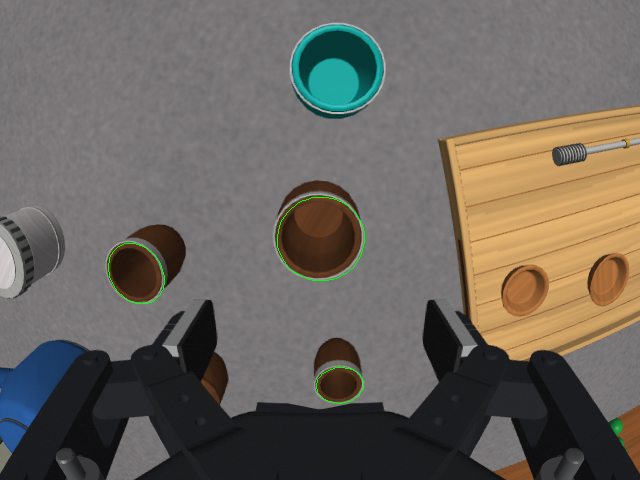

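The wrist view shows the predicted rims matching the large gourd (319,238), medium (136,272) and small (338,384) within about 1 px. Descending and gripping the large gourd.

Emit:
{"method": "jog_arm", "body": {
  "commands": [
    {"x": 1,"y": 40,"z": -1,"turn": 0,"hand": 0},
    {"x": 1,"y": 75,"z": -1,"turn": 0,"hand": 0},
    {"x": 1,"y": 105,"z": -1,"turn": 0,"hand": 0},
    {"x": 1,"y": 130,"z": -1,"turn": 0,"hand": 0},
    {"x": 1,"y": 150,"z": -1,"turn": 0,"hand": 0},
    {"x": 1,"y": 162,"z": -1,"turn": 0,"hand": 0},
    {"x": 1,"y": 166,"z": -1,"turn": 0,"hand": 0},
    {"x": 1,"y": 166,"z": -1,"turn": 0,"hand": 0},
    {"x": 1,"y": 166,"z": -1,"turn": 0,"hand": 0},
    {"x": 1,"y": 166,"z": -1,"turn": 0,"hand": 1},
    {"x": 1,"y": 166,"z": -1,"turn": 0,"hand": 1},
    {"x": 1,"y": 166,"z": -1,"turn": 0,"hand": 1},
    {"x": 1,"y": 166,"z": -1,"turn": 0,"hand": 1},
    {"x": 1,"y": 166,"z": -1,"turn": 0,"hand": 1},
    {"x": 1,"y": 166,"z": -1,"turn": 0,"hand": 1},
    {"x": 1,"y": 166,"z": -1,"turn": 0,"hand": 1},
    {"x": 1,"y": 166,"z": -1,"turn": 0,"hand": 1},
    {"x": 1,"y": 166,"z": -1,"turn": 0,"hand": 1}
  ]
}}

```text
clock: 3.42
tcp_pos: [0.4602, -0.0546, 0.0273]
tcp_rot: [-1.563, 0.192, -0.196]
wrist_force: [-4.0, 0.0, 16.8]
finger_gap: 0.768
```

```bash
python3 -c "
from h import *
go([.5687,.3755,.15])"
```

```text
tcp [ 0.4602 -0.0546  0.0273] q [-0.28  0.41 -0.61  0.55 -0.   -0.03] gap 0.768 F [-4.   0.  16.8] t 3.42
zaxis [ 0.245  0.97  -0.001] tilt [ 0.002 -0.002 -1.   ] jog mm [ 2.000e-01 -1.232e+02  4.435e+02]
```

Emit:
{"method": "jog_arm", "body": {
  "commands": [
    {"x": 0,"y": -10,"z": 0,"turn": 0,"hand": 1},
    {"x": 0,"y": -35,"z": 0,"turn": 0,"hand": 1},
    {"x": 0,"y": -65,"z": 0,"turn": 0,"hand": 1},
    {"x": 0,"y": -95,"z": 0,"turn": 0,"hand": 1},
    {"x": 0,"y": -123,"z": 20,"turn": 0,"hand": 1},
    {"x": 0,"y": -123,"z": 55,"turn": 0,"hand": 1},
    {"x": 0,"y": -123,"z": 90,"turn": 0,"hand": 1},
    {"x": 0,"y": -123,"z": 125,"turn": 0,"hand": 1},
    {"x": 0,"y": -123,"z": 160,"turn": 0,"hand": 1},
    {"x": 0,"y": -123,"z": 195,"turn": 0,"hand": 1},
    {"x": 0,"y": -123,"z": 230,"turn": 0,"hand": 1},
    {"x": 0,"y": -123,"z": 265,"turn": 0,"hand": 1},
    {"x": 0,"y": -123,"z": 300,"turn": 0,"hand": 1},
    {"x": 0,"y": -123,"z": 335,"turn": 0,"hand": 1},
    {"x": 0,"y": -123,"z": 370,"turn": 0,"hand": 1},
    {"x": 0,"y": -123,"z": 400,"turn": 0,"hand": 1},
    {"x": 0,"y": -123,"z": 425,"turn": 0,"hand": 1},
    {"x": 0,"y": -123,"z": 440,"turn": 0,"hand": 1},
    {"x": 0,"y": -123,"z": 443,"turn": 0,"hand": 1},
    {"x": 0,"y": -123,"z": 443,"turn": 0,"hand": 1}
  ]
}}

```text
clock: 5.08
tcp_pos: [0.568, 0.3758, 0.1497]
tcp_rot: [-1.564, 0.191, -0.195]
wrist_force: [0.2, -0.2, -2.9]
finger_gap: 0.764
```

Run:
```python
from h import *
go([.5687,.3755,.037])
d=snapshot("wrist");im=d["color"][:,:,::-1].copy()
s=monitor.observe();p=s["tcp_pos"]
for P,dia in(([.5687,.3755,.022],.076),([.611,.2578,.022],.069),([p[0],p[1],p[2]-.027+.09],.06)):
    cv2.polylines(im,[np.round(proj(d,circ(P,dia),True)).astype(int)],True,(0,255,0),1)
cv2.imwrite("pics/w2.png",im)
```

```text
tcp [0.568  0.3758 0.1497] q [ 0.48  0.64  0.19  1.12 -0.    0.72] gap 0.764 F [ 0.2 -0.2 -2.9] t 5.08
zaxis [ 0.244  0.97  -0.001] tilt [ 0.002 -0.002 -1.   ] jog mm [  0.4 112.7   0. ]
```

View pics/w2.png

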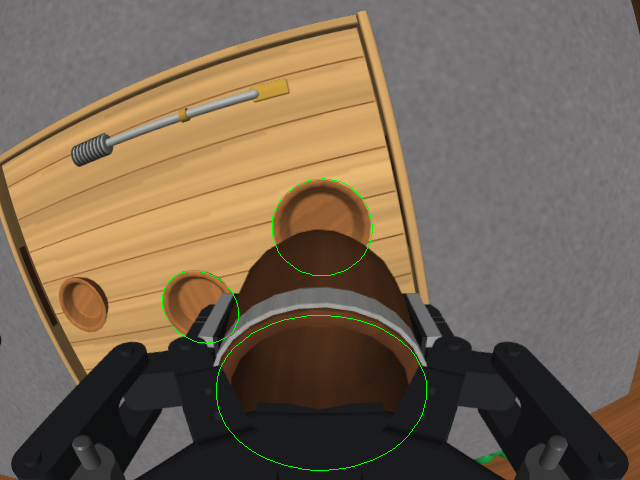

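The wrist view shows the large gourd upright in the jaws, with its rim front near (320,305). The stand ring (322,228) matches within 2 px. Lowering slowly, and stopping just above the seat to check the force.

Emit:
{"method": "jog_arm", "body": {
  "commands": [
    {"x": 2,"y": 25,"z": 0,"turn": 0,"hand": 1},
    {"x": 2,"y": 50,"z": 0,"turn": 0,"hand": 1},
    {"x": 2,"y": 70,"z": 0,"turn": 0,"hand": 1},
    {"x": 2,"y": 80,"z": 0,"turn": 0,"hand": 1},
    {"x": 2,"y": 88,"z": 0,"turn": 0,"hand": 1},
    {"x": 2,"y": 94,"z": 0,"turn": 0,"hand": 1},
    {"x": 2,"y": 98,"z": 0,"turn": 0,"hand": 1},
    {"x": 2,"y": 102,"z": 0,"turn": 0,"hand": 1},
    {"x": 2,"y": 105,"z": 0,"turn": 0,"hand": 1},
    {"x": 2,"y": 107,"z": 0,"turn": 0,"hand": 1},
    {"x": 2,"y": 108,"z": 0,"turn": 0,"hand": 1},
    {"x": 2,"y": 108,"z": 0,"turn": 0,"hand": 1},
    {"x": 2,"y": 108,"z": 0,"turn": 0,"hand": 1}
  ]
}}

```text
clock: 6.22
tcp_pos: [0.5702, 0.3741, 0.042]
tcp_rot: [-1.564, 0.192, -0.196]
wrist_force: [0.2, 0.8, -2.6]
finger_gap: 0.763
```

Emit:
{"method": "jog_arm", "body": {
  "commands": [
    {"x": 0,"y": 1,"z": 1,"turn": 0,"hand": 1},
    {"x": 0,"y": 2,"z": 1,"turn": 0,"hand": 1},
    {"x": 0,"y": 3,"z": 1,"turn": 0,"hand": 1},
    {"x": 0,"y": 4,"z": 1,"turn": 0,"hand": 1},
    {"x": 0,"y": 4,"z": 1,"turn": 0,"hand": 1}
  ]
}}

```text
clock: 6.63
tcp_pos: [0.5704, 0.375, 0.0377]
tcp_rot: [-1.564, 0.192, -0.196]
wrist_force: [-0.2, -0.5, -1.9]
finger_gap: 0.768
```

Emit:
{"method": "jog_arm", "body": {
  "commands": [
    {"x": 0,"y": 1,"z": 0,"turn": 0,"hand": 1},
    {"x": 0,"y": 2,"z": 0,"turn": 0,"hand": 1},
    {"x": 0,"y": 3,"z": 0,"turn": 0,"hand": 1},
    {"x": 0,"y": 3,"z": 0,"turn": 0,"hand": 1}
  ]
}}

```text
clock: 6.97
tcp_pos: [0.5705, 0.3751, 0.0374]
tcp_rot: [-1.564, 0.191, -0.196]
wrist_force: [-7.7, -3.4, 20.0]
finger_gap: 0.762
```

Seated contact came at the expected height. Releasing and lifting.

Emit:
{"method": "jog_arm", "body": {
  "commands": [
    {"x": 0,"y": 0,"z": 0,"turn": 0,"hand": 0.3},
    {"x": 0,"y": 0,"z": 0,"turn": 0,"hand": 0.2},
    {"x": 0,"y": 0,"z": 0,"turn": 0,"hand": 0.1},
    {"x": 0,"y": 0,"z": 0,"turn": 0,"hand": 0},
    {"x": 0,"y": 0,"z": 0,"turn": 0,"hand": 0},
    {"x": 0,"y": 0,"z": 0,"turn": 0,"hand": 0},
    {"x": 0,"y": 0,"z": 0,"turn": 0,"hand": 0},
    {"x": 0,"y": -10,"z": 0,"turn": 0,"hand": 0},
    {"x": 0,"y": -30,"z": 0,"turn": 0,"hand": 0},
    {"x": 0,"y": -60,"z": 0,"turn": 0,"hand": 0},
    {"x": 0,"y": -95,"z": 0,"turn": 0,"hand": 0},
    {"x": 0,"y": -130,"z": 0,"turn": 0,"hand": 0},
    {"x": 0,"y": -150,"z": 0,"turn": 0,"hand": 0},
    {"x": 0,"y": -150,"z": 0,"turn": 0,"hand": 0}
  ]
}}

```text
clock: 8.13
tcp_pos: [0.5723, 0.3767, 0.194]
tcp_rot: [-1.559, 0.185, -0.202]
wrist_force: [1.8, 0.4, 0.4]
finger_gap: 1.001
```

Run:
```python
from h import *
go([.4538,-.2082,.16])
d=snapshot("wrist");im=d["color"][:,:,::-1].copy()
for P,dia in(([.5687,.3755,.022],.076),([.5687,.3755,.1],.06),([.611,.2578,.022],.069),([.5857,.1343,.022],.06)):
    cv2.polylines(im,[np.round(proj(d,circ(P,dia),True)).astype(int)],True,(0,255,0),1)
cv2.imwrite("pics/w3.png",im)
```

```text
tcp [0.5723 0.3767 0.194 ] q [ 0.48  0.62  0.26  1.21 -0.    0.72] gap 1.001 F [1.8 0.4 0.4] t 8.13
zaxis [0.244 0.97  0.005] tilt [ 0.011  0.002 -1.   ] jog mm [  27.6   31.5 -596.3]
```

View pics/w3.png

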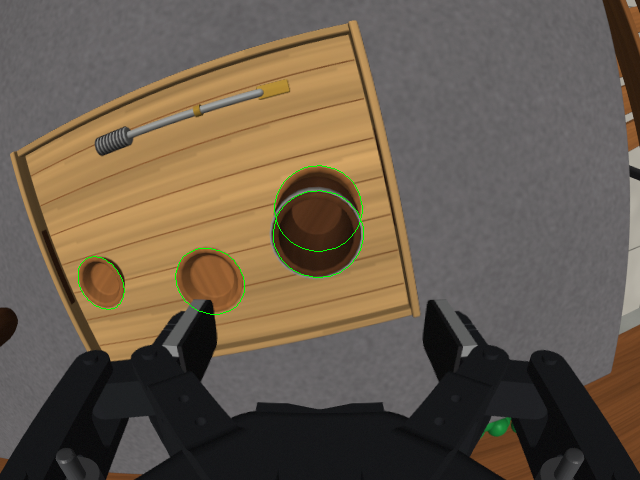

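The large gourd's rim (317,235) lies on the ring predicted for a seated cup, so it is seated. Next, the medium gourd.

Emit:
{"method": "jog_arm", "body": {
  "commands": [
    {"x": 2,"y": 0,"z": -40,"turn": 0,"hand": 0},
    {"x": 28,"y": 5,"z": -596,"turn": 0,"hand": 0},
    {"x": 28,"y": 5,"z": -596,"turn": 0,"hand": 0},
    {"x": 28,"y": 5,"z": -596,"turn": 0,"hand": 0},
    {"x": 28,"y": 5,"z": -596,"turn": 0,"hand": 0},
    {"x": 28,"y": 5,"z": -596,"turn": 0,"hand": 0},
    {"x": 28,"y": 5,"z": -596,"turn": 0,"hand": 0},
    {"x": 28,"y": 5,"z": -596,"turn": 0,"hand": 0},
    {"x": 28,"y": 5,"z": -596,"turn": 0,"hand": 0},
    {"x": 28,"y": 5,"z": -596,"turn": 0,"hand": 0},
    {"x": 28,"y": 5,"z": -596,"turn": 0,"hand": 0},
    {"x": 28,"y": 5,"z": -596,"turn": 0,"hand": 0},
    {"x": 28,"y": 5,"z": -596,"turn": 0,"hand": 0},
    {"x": 28,"y": 5,"z": -596,"turn": 0,"hand": 0},
    {"x": 28,"y": 5,"z": -596,"turn": 0,"hand": 0},
    {"x": 28,"y": 5,"z": -596,"turn": 0,"hand": 0},
    {"x": 28,"y": 5,"z": -596,"turn": 0,"hand": 0},
    {"x": 28,"y": 5,"z": -596,"turn": 0,"hand": 0},
    {"x": 28,"y": 5,"z": -596,"turn": 0,"hand": 0}
  ]
}}

```text
clock: 9.77
tcp_pos: [0.4531, -0.2072, 0.1845]
tcp_rot: [-1.56, 0.187, -0.198]
wrist_force: [0.1, 0.1, 0.4]
finger_gap: 1.001
```

Run:
```python
from h import *
go([.4538,-.2082,.021])
d=snapshot("wrist");im=d["color"][:,:,::-1].copy()
for P,dia in(([.4538,-.2082,.078],.053),([.606,-.0731,.064],.043)):
    cv2.polylines(im,[np.round(proj(d,circ(P,dia),True)).astype(int)],True,(0,255,0),1)
cv2.imwrite("pics/w4.png",im)
```

```text
tcp [ 0.4531 -0.2072  0.1845] q [-0.58  0.27 -0.31  0.98  0.01 -0.33] gap 1.001 F [0.1 0.1 0.4] t 9.77
zaxis [0.243 0.97  0.003] tilt [ 0.008  0.001 -1.   ] jog mm [ -0.2 163.5  -1.3]
```

View pics/w4.png

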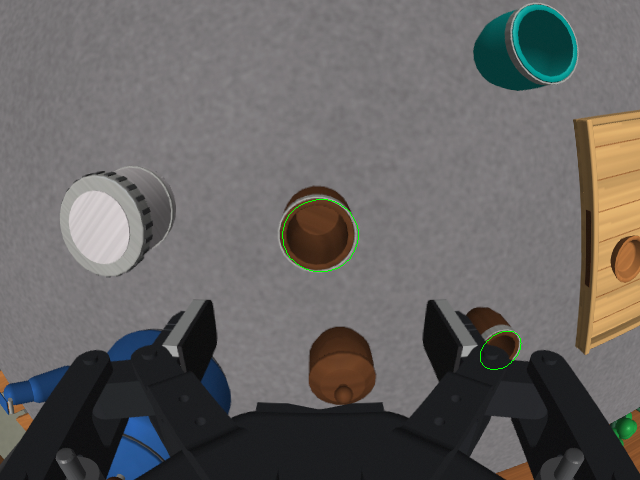

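The wrist view shows the medium rim at (318,233), within about 1 mm of the prediction. The pot, tin and kettle are clear of the jaws. Descending and gripping.

Emit:
{"method": "jog_arm", "body": {
  "commands": [
    {"x": 0,"y": 40,"z": -2,"turn": 0,"hand": 0},
    {"x": 0,"y": 75,"z": -2,"turn": 0,"hand": 0},
    {"x": 0,"y": 105,"z": -2,"turn": 0,"hand": 0},
    {"x": 0,"y": 130,"z": -2,"turn": 0,"hand": 0},
    {"x": 0,"y": 150,"z": -2,"turn": 0,"hand": 0},
    {"x": 0,"y": 160,"z": -2,"turn": 0,"hand": 0},
    {"x": 0,"y": 163,"z": -2,"turn": 0,"hand": 0},
    {"x": 0,"y": 163,"z": -2,"turn": 0,"hand": 0},
    {"x": 0,"y": 163,"z": -2,"turn": 0,"hand": 0},
    {"x": 0,"y": 163,"z": -2,"turn": 0,"hand": 1},
    {"x": 0,"y": 163,"z": -2,"turn": 0,"hand": 1},
    {"x": 0,"y": 163,"z": -2,"turn": 0,"hand": 1},
    {"x": 0,"y": 163,"z": -2,"turn": 0,"hand": 1},
    {"x": 0,"y": 163,"z": -2,"turn": 0,"hand": 1},
    {"x": 0,"y": 163,"z": -2,"turn": 0,"hand": 1},
    {"x": 0,"y": 163,"z": -2,"turn": 0,"hand": 1},
    {"x": 0,"y": 163,"z": -2,"turn": 0,"hand": 1},
    {"x": 0,"y": 163,"z": -2,"turn": 0,"hand": 1}
  ]
}}

```text
clock: 11.32
tcp_pos: [0.4548, -0.2093, 0.023]
tcp_rot: [-1.561, 0.185, -0.2]
wrist_force: [-2.2, 2.7, 12.6]
finger_gap: 0.648
```

```bash
python3 -c "
from h import *
go([.612,.2578,.15])"
```

```text
tcp [ 0.4548 -0.2093  0.023 ] q [-0.58  0.46 -0.52  0.58  0.01 -0.34] gap 0.648 F [-2.2  2.7 12.6] t 11.32
zaxis [0.242 0.97  0.003] tilt [ 0.01  0.   -1.  ] jog mm [  40.5 -125.3  491.6]
```

Emit:
{"method": "jog_arm", "body": {
  "commands": [
    {"x": 0,"y": -10,"z": 0,"turn": 0,"hand": 1},
    {"x": 0,"y": -35,"z": 0,"turn": 0,"hand": 1},
    {"x": 0,"y": -65,"z": 0,"turn": 0,"hand": 1},
    {"x": 0,"y": -95,"z": 0,"turn": 0,"hand": 1},
    {"x": 2,"y": -123,"z": 22,"turn": 0,"hand": 1},
    {"x": 5,"y": -125,"z": 60,"turn": 0,"hand": 1},
    {"x": 8,"y": -125,"z": 98,"turn": 0,"hand": 1},
    {"x": 11,"y": -125,"z": 136,"turn": 0,"hand": 1},
    {"x": 14,"y": -125,"z": 174,"turn": 0,"hand": 1},
    {"x": 17,"y": -125,"z": 212,"turn": 0,"hand": 1},
    {"x": 20,"y": -125,"z": 250,"turn": 0,"hand": 1},
    {"x": 23,"y": -125,"z": 288,"turn": 0,"hand": 1},
    {"x": 26,"y": -125,"z": 326,"turn": 0,"hand": 1},
    {"x": 29,"y": -125,"z": 364,"turn": 0,"hand": 1},
    {"x": 32,"y": -125,"z": 402,"turn": 0,"hand": 1},
    {"x": 35,"y": -125,"z": 438,"turn": 0,"hand": 1},
    {"x": 38,"y": -125,"z": 468,"turn": 0,"hand": 1},
    {"x": 40,"y": -125,"z": 488,"turn": 0,"hand": 1},
    {"x": 40,"y": -125,"z": 492,"turn": 0,"hand": 1},
    {"x": 40,"y": -125,"z": 492,"turn": 0,"hand": 1}
  ]
}}

```text
clock: 12.98
tcp_pos: [0.6115, 0.2594, 0.1494]
tcp_rot: [-1.561, 0.183, -0.198]
wrist_force: [1.0, 0.4, -1.5]
finger_gap: 0.649
```

Run:
```python
from h import *
go([.612,.2578,.037])
d=snapshot("wrist");im=d["color"][:,:,::-1].copy()
p=monitor.observe()["tcp_pos"]
for P,dia in(([.611,.2578,.022],.069),([.5857,.1343,.022],.06),([p[0],p[1],p[2]-.023+.078],.053)):
    cv2.polylines(im,[np.round(proj(d,circ(P,dia),True)).astype(int)],True,(0,255,0),1)
cv2.imwrite("pics/w5.png",im)
```

```text
tcp [0.6115 0.2594 0.1494] q [ 0.29  0.6   0.11  1.08 -0.    0.54] gap 0.649 F [ 1.   0.4 -1.5] t 12.98
zaxis [0.241 0.971 0.003] tilt [ 0.01  0.   -1.  ] jog mm [-1.000e-01  1.124e+02 -1.800e+00]
```

View pics/w5.png

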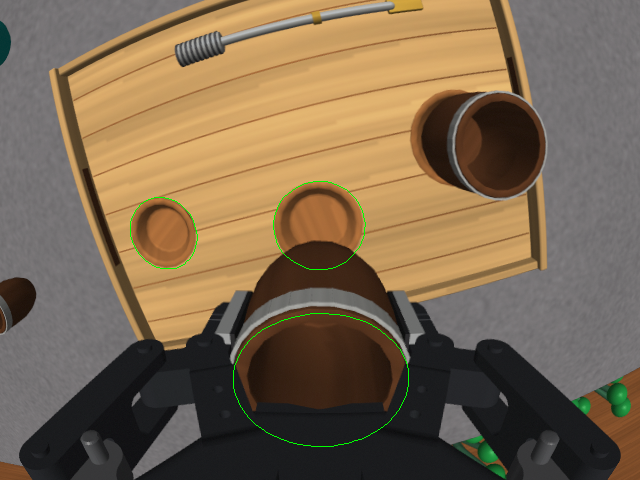

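The wrist view shows the medium gourd upright in the jaws and its stand (319,224) on the predicted ring. Lowering.

Emit:
{"method": "jog_arm", "body": {
  "commands": [
    {"x": 1,"y": 25,"z": -2,"turn": 0,"hand": 1},
    {"x": 1,"y": 50,"z": -2,"turn": 0,"hand": 1},
    {"x": 1,"y": 70,"z": -2,"turn": 0,"hand": 1},
    {"x": 1,"y": 82,"z": -2,"turn": 0,"hand": 1},
    {"x": 1,"y": 92,"z": -2,"turn": 0,"hand": 1},
    {"x": 1,"y": 98,"z": -2,"turn": 0,"hand": 1},
    {"x": 1,"y": 103,"z": -2,"turn": 0,"hand": 1},
    {"x": 1,"y": 107,"z": -2,"turn": 0,"hand": 1},
    {"x": 1,"y": 110,"z": -2,"turn": 0,"hand": 1},
    {"x": 1,"y": 112,"z": -2,"turn": 0,"hand": 1},
    {"x": 1,"y": 114,"z": -2,"turn": 0,"hand": 1},
    {"x": 1,"y": 115,"z": -2,"turn": 0,"hand": 1},
    {"x": 1,"y": 115,"z": -2,"turn": 0,"hand": 1},
    {"x": 1,"y": 115,"z": -2,"turn": 0,"hand": 1}
  ]
}}

```text
clock: 14.2
tcp_pos: [0.6128, 0.2561, 0.0346]
tcp_rot: [-1.561, 0.184, -0.199]
wrist_force: [0.3, 0.4, -0.9]
finger_gap: 0.644
```

Emit:
{"method": "jog_arm", "body": {
  "commands": [
    {"x": 0,"y": 1,"z": 1,"turn": 0,"hand": 1},
    {"x": 0,"y": 2,"z": 1,"turn": 0,"hand": 1},
    {"x": 0,"y": 2.5,"z": 1,"turn": 0,"hand": 1},
    {"x": 0,"y": 2.5,"z": 1,"turn": 0,"hand": 1}
  ]
}}

```text
clock: 14.53
tcp_pos: [0.6135, 0.2573, 0.0331]
tcp_rot: [-1.561, 0.183, -0.2]
wrist_force: [-1.3, -0.3, 5.7]
finger_gap: 0.645
```

Emit:
{"method": "jog_arm", "body": {
  "commands": [
    {"x": 0,"y": 0,"z": 0,"turn": 0,"hand": 0.4},
    {"x": 0,"y": 0,"z": 0,"turn": 0,"hand": 0.3},
    {"x": 0,"y": 0,"z": 0,"turn": 0,"hand": 0.15},
    {"x": 0,"y": 0,"z": 0,"turn": 0,"hand": 0},
    {"x": 0,"y": 0,"z": 0,"turn": 0,"hand": 0},
    {"x": 0,"y": 0,"z": 0,"turn": 0,"hand": 0},
    {"x": 0,"y": 0,"z": 0,"turn": 0,"hand": 0},
    {"x": 0,"y": -10,"z": 0,"turn": 0,"hand": 0},
    {"x": 0,"y": -30,"z": 0,"turn": 0,"hand": 0},
    {"x": 0,"y": -60,"z": 0,"turn": 0,"hand": 0},
    {"x": 0,"y": -95,"z": 0,"turn": 0,"hand": 0},
    {"x": 0,"y": -130,"z": 0,"turn": 0,"hand": 0},
    {"x": 0,"y": -150,"z": 0,"turn": 0,"hand": 0},
    {"x": 0,"y": -150,"z": 0,"turn": 0,"hand": 0}
  ]
}}

```text
clock: 15.7
tcp_pos: [0.6145, 0.2581, 0.1896]
tcp_rot: [-1.557, 0.177, -0.206]
wrist_force: [0.1, -0.8, -0.4]
finger_gap: 0.999
```

Run:
```python
from h import *
go([.606,-.0731,.16])
d=snapshot("wrist");im=d["color"][:,:,::-1].copy()
for P,dia in(([.611,.2578,.088],.053),([.5687,.3755,.1],.06),([.5857,.1343,.022],.06)):
    cv2.polylines(im,[np.round(proj(d,circ(P,dia),True)).astype(int)],True,(0,255,0),1)
cv2.imwrite("pics/w6.png",im)
```

```text
tcp [0.6145 0.2581 0.1896] q [ 0.29  0.57  0.17  1.15 -0.    0.53] gap 0.999 F [ 0.1 -0.8 -0.4] t 15.7
zaxis [0.241 0.97  0.007] tilt [ 0.019  0.003 -1.   ] jog mm [  71.2   28.5 -323.7]
```

View pics/w6.png

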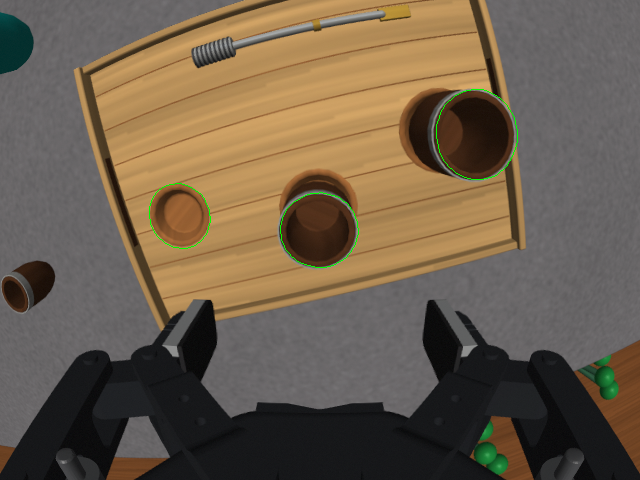

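The medium gourd is seated with its rim (318,229) on the predicted ring. Next, the small gourd.

Emit:
{"method": "jog_arm", "body": {
  "commands": [
    {"x": 8,"y": 5,"z": -35,"turn": 0,"hand": 0},
    {"x": 71,"y": 5,"z": -324,"turn": 0,"hand": 0},
    {"x": 71,"y": 5,"z": -324,"turn": 0,"hand": 0},
    {"x": 71,"y": 5,"z": -324,"turn": 0,"hand": 0},
    {"x": 71,"y": 5,"z": -324,"turn": 0,"hand": 0},
    {"x": 71,"y": 5,"z": -324,"turn": 0,"hand": 0},
    {"x": 71,"y": 5,"z": -324,"turn": 0,"hand": 0},
    {"x": 71,"y": 5,"z": -324,"turn": 0,"hand": 0},
    {"x": 71,"y": 5,"z": -324,"turn": 0,"hand": 0},
    {"x": 71,"y": 5,"z": -324,"turn": 0,"hand": 0},
    {"x": 71,"y": 5,"z": -324,"turn": 0,"hand": 0},
    {"x": 71,"y": 5,"z": -324,"turn": 0,"hand": 0},
    {"x": 71,"y": 5,"z": -324,"turn": 0,"hand": 0}
  ]
}}

```text
clock: 16.83
tcp_pos: [0.6042, -0.0721, 0.1808]
tcp_rot: [-1.558, 0.178, -0.201]
wrist_force: [-0.8, -0.3, 0.4]
finger_gap: 0.997
```

Run:
```python
from h import *
go([.606,-.0731,.020])
d=snapshot("wrist");im=d["color"][:,:,::-1].copy()
for P,dia in(([.606,-.0731,.064],.043),):
    cv2.polylines(im,[np.round(proj(d,circ(P,dia),True)).astype(int)],True,(0,255,0),1)
cv2.imwrite("pics/w7.png",im)
```

```text
tcp [ 0.6042 -0.0721  0.1808] q [-0.24  0.47 -0.02  1.07  0.01 -0.  ] gap 0.997 F [-0.8 -0.3  0.4] t 16.83
zaxis [0.239 0.971 0.006] tilt [ 0.015  0.002 -1.   ] jog mm [ -0.3 160.8  -1.4]
```

View pics/w7.png

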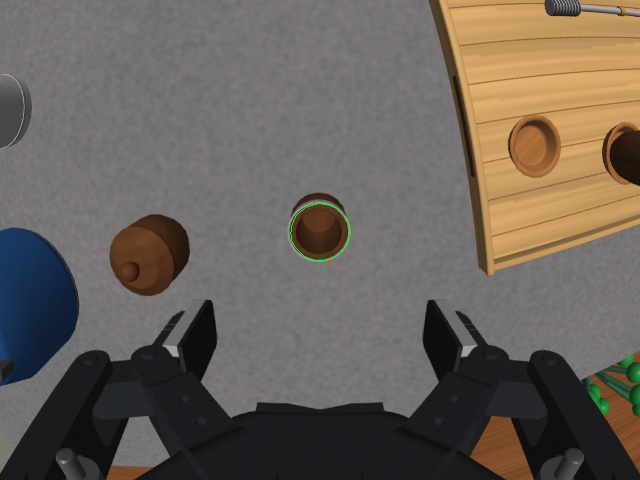

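The small gourd's rim (319,231) matches the prediction. Descending and gripping.

Emit:
{"method": "jog_arm", "body": {
  "commands": [
    {"x": 0,"y": 40,"z": -2,"turn": 0,"hand": 0},
    {"x": 0,"y": 75,"z": -2,"turn": 0,"hand": 0},
    {"x": 0,"y": 105,"z": -2,"turn": 0,"hand": 0},
    {"x": 0,"y": 130,"z": -2,"turn": 0,"hand": 0},
    {"x": 0,"y": 148,"z": -2,"turn": 0,"hand": 0},
    {"x": 0,"y": 157,"z": -2,"turn": 0,"hand": 0},
    {"x": 0,"y": 160,"z": -2,"turn": 0,"hand": 0},
    {"x": 0,"y": 160,"z": -2,"turn": 0,"hand": 0},
    {"x": 0,"y": 160,"z": -2,"turn": 0,"hand": 0},
    {"x": 0,"y": 160,"z": -2,"turn": 0,"hand": 1},
    {"x": 0,"y": 160,"z": -2,"turn": 0,"hand": 1},
    {"x": 0,"y": 160,"z": -2,"turn": 0,"hand": 1},
    {"x": 0,"y": 160,"z": -2,"turn": 0,"hand": 1},
    {"x": 0,"y": 160,"z": -2,"turn": 0,"hand": 1},
    {"x": 0,"y": 160,"z": -2,"turn": 0,"hand": 1},
    {"x": 0,"y": 160,"z": -2,"turn": 0,"hand": 1},
    {"x": 0,"y": 160,"z": -2,"turn": 0,"hand": 1},
    {"x": 0,"y": 160,"z": -2,"turn": 0,"hand": 1},
    {"x": 0,"y": 160,"z": -2,"turn": 0,"hand": 1}
  ]
}}

```text
clock: 18.47
tcp_pos: [0.6069, -0.074, 0.022]
tcp_rot: [-1.559, 0.177, -0.203]
wrist_force: [-2.2, 0.7, 7.7]
finger_gap: 0.513
```

```bash
python3 -c "
from h import *
go([.5867,.1343,.14])"
```

```text
tcp [ 0.6069 -0.074   0.022 ] q [-0.24  0.62 -0.22  0.72  0.01 -0.  ] gap 0.513 F [-2.2  0.7  7.7] t 18.47
zaxis [0.239 0.971 0.006] tilt [ 0.017  0.002 -1.   ] jog mm [ -67.6 -118.   198.1]
```

Emit:
{"method": "jog_arm", "body": {
  "commands": [
    {"x": 0,"y": -8,"z": 0,"turn": 0,"hand": 1},
    {"x": 0,"y": -30,"z": 0,"turn": 0,"hand": 1},
    {"x": 0,"y": -60,"z": 0,"turn": 0,"hand": 1},
    {"x": 0,"y": -90,"z": 0,"turn": 0,"hand": 1},
    {"x": -7,"y": -112,"z": 20,"turn": 0,"hand": 1},
    {"x": -17,"y": -118,"z": 50,"turn": 0,"hand": 1},
    {"x": -29,"y": -118,"z": 85,"turn": 0,"hand": 1},
    {"x": -41,"y": -118,"z": 120,"turn": 0,"hand": 1},
    {"x": -52,"y": -118,"z": 152,"turn": 0,"hand": 1},
    {"x": -61,"y": -118,"z": 178,"turn": 0,"hand": 1},
    {"x": -67,"y": -118,"z": 194,"turn": 0,"hand": 1},
    {"x": -68,"y": -118,"z": 198,"turn": 0,"hand": 1},
    {"x": -68,"y": -118,"z": 198,"turn": 0,"hand": 1},
    {"x": -68,"y": -118,"z": 198,"turn": 0,"hand": 1}
  ]
}}

```text
clock: 19.63
tcp_pos: [0.5864, 0.1339, 0.1404]
tcp_rot: [-1.559, 0.176, -0.203]
wrist_force: [-0.2, 0.3, -0.9]
finger_gap: 0.515
```

Run:
```python
from h import *
go([.5867,.1343,.035])
d=snapshot("wrist");im=d["color"][:,:,::-1].copy()
p=monitor.observe()["tcp_pos"]
for P,dia in(([.5857,.1343,.022],.06),([p[0],p[1],p[2]-.022+.064],.043)):
    cv2.polylines(im,[np.round(proj(d,circ(P,dia),True)).astype(int)],True,(0,255,0),1)
cv2.imwrite("pics/w8.png",im)
```

```text
tcp [0.5864 0.1339 0.1404] q [ 0.1   0.48 -0.11  0.96 -0.    0.34] gap 0.515 F [-0.2  0.3 -0.9] t 19.63
zaxis [0.239 0.971 0.006] tilt [ 0.017  0.001 -1.   ] jog mm [-1.600e+00  1.054e+02 -1.000e-01]
```

View pics/w8.png

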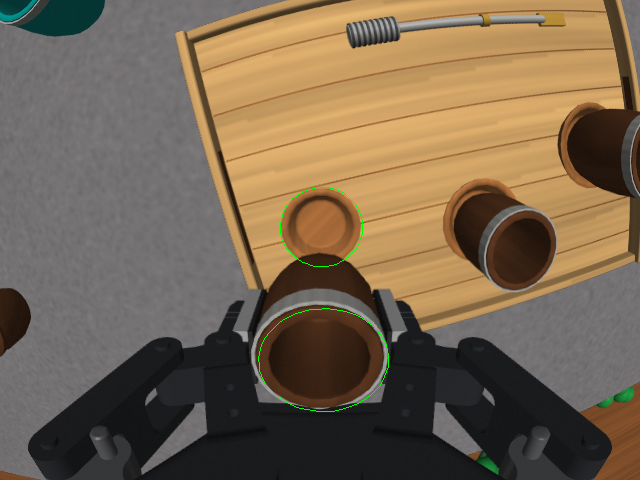

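The small gourd is held upright with its stand (321,227) on the predicted ring. Lowering.

Emit:
{"method": "jog_arm", "body": {
  "commands": [
    {"x": -1,"y": 25,"z": 0,"turn": 0,"hand": 1},
    {"x": -1,"y": 48,"z": 0,"turn": 0,"hand": 1},
    {"x": -1,"y": 66,"z": 0,"turn": 0,"hand": 1},
    {"x": -1,"y": 78,"z": 0,"turn": 0,"hand": 1},
    {"x": -1,"y": 87,"z": 0,"turn": 0,"hand": 1},
    {"x": -1,"y": 93,"z": 0,"turn": 0,"hand": 1},
    {"x": -1,"y": 97,"z": 0,"turn": 0,"hand": 1},
    {"x": -1,"y": 100,"z": 0,"turn": 0,"hand": 1},
    {"x": -1,"y": 103,"z": 0,"turn": 0,"hand": 1},
    {"x": -1,"y": 105,"z": 0,"turn": 0,"hand": 1},
    {"x": -1,"y": 106,"z": 0,"turn": 0,"hand": 1},
    {"x": -1,"y": 107,"z": 0,"turn": 0,"hand": 1},
    {"x": -1,"y": 107,"z": 0,"turn": 0,"hand": 1},
    {"x": -1,"y": 107,"z": 0,"turn": 0,"hand": 1}
  ]
}}

```text
clock: 20.85
tcp_pos: [0.5874, 0.1339, 0.0334]
tcp_rot: [-1.559, 0.177, -0.204]
wrist_force: [-0.1, 0.0, -0.8]
finger_gap: 0.519
```

Emit:
{"method": "jog_arm", "body": {
  "commands": [
    {"x": -1,"y": 1,"z": 0,"turn": 0,"hand": 1},
    {"x": -1,"y": 2,"z": 0,"turn": 0,"hand": 1},
    {"x": -1,"y": 2.5,"z": 0,"turn": 0,"hand": 1},
    {"x": -1,"y": 2.5,"z": 0,"turn": 0,"hand": 1}
  ]
}}

```text
clock: 21.18
tcp_pos: [0.5866, 0.1342, 0.032]
tcp_rot: [-1.559, 0.176, -0.204]
wrist_force: [-3.5, -0.2, 10.0]
finger_gap: 0.514
```

Contact came at the expected height. Releasing and lifting.

Emit:
{"method": "jog_arm", "body": {
  "commands": [
    {"x": 0,"y": 0,"z": 0,"turn": 0,"hand": 0.5},
    {"x": 0,"y": 0,"z": 0,"turn": 0,"hand": 0.4},
    {"x": 0,"y": 0,"z": 0,"turn": 0,"hand": 0.25},
    {"x": 0,"y": 0,"z": 0,"turn": 0,"hand": 0.1},
    {"x": 0,"y": 0,"z": 0,"turn": 0,"hand": 0},
    {"x": 0,"y": 0,"z": 0,"turn": 0,"hand": 0},
    {"x": 0,"y": 0,"z": 0,"turn": 0,"hand": 0},
    {"x": 0,"y": 0,"z": 0,"turn": 0,"hand": 0},
    {"x": 0,"y": -10,"z": 0,"turn": 0,"hand": 0},
    {"x": 0,"y": -30,"z": 0,"turn": 0,"hand": 0},
    {"x": 0,"y": -60,"z": 0,"turn": 0,"hand": 0},
    {"x": 0,"y": -95,"z": 0,"turn": 0,"hand": 0},
    {"x": 0,"y": -130,"z": 0,"turn": 0,"hand": 0},
    {"x": 0,"y": -150,"z": 0,"turn": 0,"hand": 0},
    {"x": 0,"y": -150,"z": 0,"turn": 0,"hand": 0}
  ]
}}

```text
clock: 22.43
tcp_pos: [0.5866, 0.1343, 0.188]
tcp_rot: [-1.557, 0.169, -0.211]
wrist_force: [0.6, 0.6, 0.2]
finger_gap: 1.0
```

Run:
```python
from h import *
go([.5857,.1343,.2])
d=snapshot("wrist");im=d["color"][:,:,::-1].copy()
for P,dia in(([.611,.2578,.088],.053),([.5687,.3755,.1],.06),([.5857,.1343,.074],.043),([.5857,.1343,.022],.06)):
    cv2.polylines(im,[np.round(proj(d,circ(P,dia),True)).astype(int)],True,(0,255,0),1)
cv2.imwrite("pics/w9.png",im)
```

```text
tcp [0.5866 0.1343 0.188 ] q [ 0.1   0.44 -0.05  1.06 -0.    0.35] gap 1.0 F [0.6 0.6 0.2] t 22.43
zaxis [0.24  0.971 0.009] tilt [ 0.027  0.002 -1.   ] jog mm [ -0.6 -12.1  -0.1]
```

View pics/w9.png

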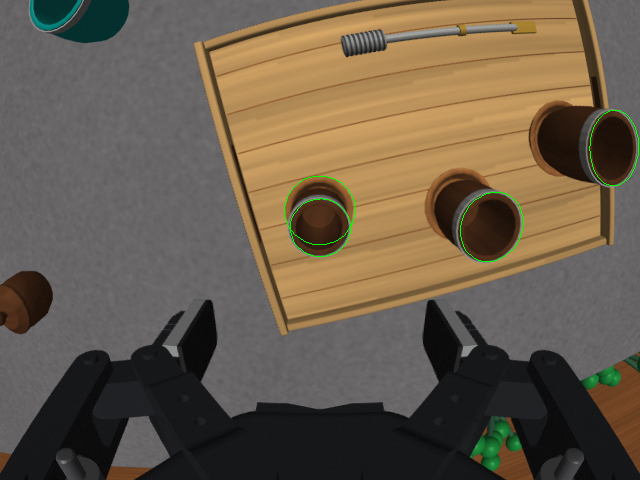

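All three rims lie within 1–2 px of the rings predicted for seated cups: small (319,227), medium (487,227) and large (611,148). The gripper is open and clear. Handing in.

```bash
python3 -c "
from bench import bot
print(bot.hand_in())"
```

```text
the job is handed in; nothing more can be done
None
```

I put the three gourds (large, medium, then small) back upright in the stands of their own size and handed the job in at about 22.5 s on the clock. The hand-in reports no verdict.

- **Seating:** each gourd made light contact (6–20 N) within 1 mm of the height expected for a seated foot. In the last wrist picture all three rims lay within 1–2 px of where seated, upright cups should be. The gripper was open and well clear.
- **Other objects:** the tin, sugar pot, kettle, bombilla and turquoise look-alike were not touched. I did not re-measure their positions at the end.
- **Disagreements:** the side camera differed from the scene camera by about 1 px (roughly 2 mm). The held large and medium gourds' rims looked about 3 mm off prediction while in the jaws. The small gourd's grip read 43.6 mm against its 46 mm width. The tool tilted by about 1.5° over the run. I corrected none of these beyond a 1–2 mm sideways shift when lowering, and the seated checks came out fine.

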